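# Hang the T-handle key on the sprung fork of the key rack

### The job

Take the T-handle key out of the wooden block and hang it upright on the one empty fork of the key rack: push its collar back against the fork's spring plunger until it clears the front lip, and let it down fully behind the lip, with its handle in line with the other keys. The clamped saddle that carries lip and plunger may stand anywhere along the fork, so feel for it; never press the key on the fork with more than 25 N, and do not shift the keys that already hang there.

Things in the scene. Friction and masses are not known exactly. Their poses are not given: they have to be found in the camera images.
- key: T-handle key to hang, about 0.16 kg, standing in the block. Origin: centre of the underside of its square collar; z up the shank, y along the handle. Round shank, 10 mm diameter, 90 mm long, below the origin; collar 22 x 22 mm (sides along x, y), 8 mm high, above it; then a thin neck and the handle, top 60 mm above the origin.
- key_handle (a point): centre of the key's black handle bar, 48 mm above the key's origin; the bar is 64 mm long (y), 12 mm thick (x), 24 mm high: pinch it across the 12 mm from above.
- stand: fixed wooden block 70 x 70 mm, 60 mm high, origin at the centre of its underside; a hole 11.5 mm square, 55 mm deep in its top holds the key's shank (0.75 mm play each side): the key's origin stands 95 mm above the bench and must rise 55 mm to come out.
- fork: the rack's empty fork, one of the two inner ones, fixed. Origin: midway between the prong tips, level with the prong tops (120 mm above the bench); x points back into the rack, y left along it, z up. The two prongs run along x; the slot between them is 15 mm wide, open at the tips, 85 mm long. A hung key's collar rests on the prong tops, its origin at z = 0 here.
- saddle_about (a point): middle of the fork's prong tops, 50 mm behind the tips, in the fork's frame. Round it a saddle is clamped, solid, at an UNMEASURED offset c of 0 to 32 mm. Its front lip, 6 mm high on both prongs, runs from x = 4 mm + c to 20 mm + c of the fork; then the bare seat; then the plunger's face. The collar fits behind the lip only with the plunger pushed in 8 mm or more.
- plunger_about (a point): on the fork, 12 mm above the prong tops, 50 mm behind the tips: mean place of the spring plunger's face, at rest at x = 34 mm + c of the fork. Face 20 mm wide, 1.5 to 15.5 mm above the prong tops. It gives along +x: 2.5 N to start, 0.3 N more per mm, 12 mm travel, then solid. Its housing is at most 20 mm high. It holds the seated collar against the lip.
- rack: fixed steel key rack: base plate 170 x 310 mm, 8 mm thick, two uprights and a cross rail 310 mm long whose top is 121 mm above the bench; origin at the underside, below the front of the rail; its forks point to -x (the robot), their tips at x = -110 mm and at y = -114, -38, 38 and 114 mm; the outer two and one inner fork carry hung keys.
- key_left: T-handle key hanging on the fork at the left end (+y): collar, neck and 12 mm thick handle as key, handle 64 mm long, top 60 mm above its origin, which is the centre of the collar's underside; z up, y along the handle. Loose; not to be shifted.
- key_mid: T-handle key hanging on the fork beside the empty one (the other inner fork): collar, neck and 12 mm thick handle as key, handle 56 mm long, top 60 mm above its origin, which is the centre of the collar's underside; z up, y along the handle. Loose; not to be shifted.
- key_right: T-handle key hanging on the fork at the right end (-y): collar, neck and 12 mm thick handle as key, handle 64 mm long, top 60 mm above its origin, which is the centre of the collar's underside; z up, y along the handle. Loose; not to be shifted.
Things that resemble listed ones, but are neither listed nor needed, are in the scene too. Leave any purple look-alike of the key alone.

How it is judged:
On the way:
1. the key is drawn out of the wooden block (z of key in the frame of stand above 0.152 m), for 0.1 s.
At the end, for the whole second after the job is handed in: The key hangs at rest and released behind the lip of the empty fork: origin 28 to 68 mm behind the prong tips, within 4 mm of mid-slot, at most 2.5 mm above the prong tops, upright within 0.12 rad, in line within 0.15 rad; the other keys within 8 mm and 0.2 rad of upright (x of key in the frame of fork between 0.028 and 0.068 m and y of key in the frame of fork between -0.004 and 0.004 m and z of key in the frame of fork between -0.004 and 0.0025 m and angle between key's own z axis and vertical below 0.12 rad and angle between the y axis of key and the y axis of fork, either way round below 0.15 rad and linear speed of key below 0.02 m/s and angular speed of key below 0.2 rad/s and distance of each of key_left, key_mid, key_right from where it was at the start of the episode below 0.008 m and angle between each of key_left, key_mid, key_right's own z axis and vertical below 0.2 rad); the robot touches nothing.
It fails at once if the key pressed on the fork (prongs, saddle or plunger) with more than 25 N (contact force between key and fork above 25 N).
It fails at once if a hung key shifted by more than 15 mm or tipped by more than 0.35 rad (distance of any of key_left, key_mid, key_right from where it was at the start of the episode above 0.015 m or angle between any of key_left, key_mid, key_right's own z axis and vertical above 0.35 rad).
It also fails if it takes over 64 s, if anything falls off the work surface, if the arm or the gripper's body presses on something with over 40 N, if the wrist force passes 120 N, or if a joint passes its speed limit or range.

### The arm

A 7-joint arm with a two-finger parallel gripper is mounted at the origin on a cart in front of the work surface, level with it; the furniture and walls round the work are solid. World frame = base frame: x ahead of the robot, y to its left, z up, the work surface at z = 0. Lengths are in m, angles in rad, forces in N, time in s.
With the tool pointing down it reaches from about 0.4 to 0.85 m from the base axis. Payload 10.4 kg.
Tool frame: the origin (TCP) lies on the centre line of the jaws, within the pads' length; the fingertips stand 11 mm ahead of it and the grasp point (between the pads) lies 8 mm behind it; z points along the fingers, y is the line along which they close (so a half turn about z gives the same grasp; the last joint's range is limited). The gripper opens to 87 mm and grips with 3 to 60 N. Pads are 19 mm wide; open, the fingers measure 117 mm over their backs; the gripper's body (75 mm by 190 mm) begins 51 mm behind the grasp point.
Start: joints at [1.24, 0.332, -0.065, 1.46, 0.022, 1.35, -0.088], TCP at [0.189, -0.596, 0.234] pointing down, gripper open.
Joint ranges: [-2.6, 2.6], [-0.5, 2.12], [-1.47, 1.34], [0.16, 2.42], [-1.27, 4.41], [0.06, 2.06], [-2.6, 2.6]. Speed limits (rad/s): [2.22, 2.22, 2.79, 2.79, 3.14, 3.14, 3.14].

### API

Orientations are given as a unit quaternion [x, y, z, w].
In Python, from bench import r gives the robot as it stands.
- The arm moves only by the shell command python3 -m pendant 'ROWS' [OPENING] [FORCE]. ROWS is JSON, a list of rows, each a list of 4 numbers: the shift along the tool's x, y, z in m, then the turn about the tool's z in rad. A call has 1 to 8 rows; each row shifts and turns the commanded pose from where the row before left it, along the tool's axes as they then stand; what a row does not reach is not made up. A row lasts 1/12 s, in which the tool goes at most 41.7 mm and 7.16 degrees, less where a joint would pass 70% of its speed; a pose out of reach is approached as far as the arm can. A call with a gripper value outside its range is refused whole. OPENING is the opening, from 0 (shut) to 1 (fully open), set as the call begins (- or left out, the last holds). The fingers move at their own pace and stop on an object; FORCE is the grip in N (left out, the last holds). Time passes only in rows, so rows that do not move let the fingers close. It gives the time, the measured TCP pose, the force, the opening and the grip force at its end, in the units of the state.
- r.read_state(): the state, without advancing time (a new reading comes with each control period).
- r.camera(name): name is "scene" or "top" or "wrist"; returns a dict with "img" (420x560x3 uint8, red, green, blue), "camera_matrix" (3x3 intrinsics, pixels), "dist_coeffs" ([k1, k2, p1, p2, k3] as OpenCV has them; the pictures are not rectified), "xyz" and "attitude" of the camera in the world. Camera axes: x right, y down, z forward; pixel columns grow to the right and rows downward; lengths in m; the calibration is good to about 2 mm. A picture is of the moment at which its call begins. There is no depth.
- r.close_job(): hands the job in; it is judged then, once.
Trained networks look in the newest picture that a camera, given by its name, has taken for a name from the list of things; names that differ only in an ending like _2 or _b are one class to them, and where a whole thing is asked for, a point or a joint stands for the part that bears it (a point fixed in the world has none). Each returns a list of dicts, best first, with "score" (0 to 1); they miss things now and then, are a little off and sometimes report something else, mostly with a low value. They report only what shows in the picture. A call takes as long as a camera call. They do not tell look-alikes from the thing itself.
- r.outline_of(thing, camera): "mask" (420x560 bool, what is visible of it) and "bbox" ([centre column, centre row, width, height] in pixels, round what is visible of it).
The state is a dict: "time": time; "joint_positions": joint angles; "joint_vel": joint speeds; "joint_torque": joint torques, N m; "ee_pos": TCP position; "eef_rot": TCP orientation; "ft_force": force on the tool from outside, world axes, zero at the start; "torque": the same for the moment, N m; "width": finger opening in m; "grip_force": force on a finger pad.
Only numpy, scipy, OpenCV 4.12 (cv2) and the standard library are available. Lean on these libraries where they do the work, as an engineer would, in place of code of your own. Each camera call takes 0.05 s, during which the arm holds its last target. There are 200 camera calls.

## Working session

There is one attempt and no reset: what is moved stays moved. The work goes in short steps, Python scripts to look and compute and a shell command to move; the robot and the scene stay as the last step left them, time stands still between calls to the robot, and variables do not carry over. Pictures are saved under pics/ and viewed, at most 10 in all, crops included, and the job is handed in when it is done.

```bash
ls; mkdir -p pics; python3 - <<'E'
from bench import r
import cv2,numpy as np
s=r.read_state();print({k:np.round(v,3).tolist() for k,v in s.items()})
ims=[]
for c in ["scene","top"]:
    d=r.camera(c);cv2.imwrite(f"pics/{c}0.png",d["img"][:,:,::-1])
    print(c,d["camera_matrix"],d["dist_coeffs"],d["xyz"],d["attitude"])
    for t in ["key","stand","fork","rack","key_handle","key_mid","key_left","key_right","plunger_about","saddle_about"]:
        try:
            print(t,[(round(o["score"],2),np.round(o["bbox"]).tolist()) for o in r.outline_of(t,c)])
        except Exception as e: print(t,e)
E
```

```text
pics
{'time': 0.0, 'joint_positions': [1.24, 0.333, -0.065, 1.461, 0.022, 1.35, -0.089], 'joint_vel': [0.001, -0.001, 0.001, 0.002, 0.0, 0.001, 0.001], 'joint_torque': [0.0, -62.326, 0.025, -38.99, -0.061, 0.04, 0.0], 'ee_pos': [0.189, -0.595, 0.233], 'eef_rot': [0.988, 0.153, -0.0, -0.001], 'ft_force': [0.075, 0.476, 0.331], 'torque': [0.002, -0.064, -0.024], 'grip_force': 0.0, 'width': 0.087}
scene [[472.82136526   0.         283.48673994]
 [  0.         472.82136526 206.66415115]
 [  0.           0.           1.        ]] [-0.00420109  0.          0.          0.          0.        ] [-0.10847942  0.91564405  0.66623522] [-0.23272417  0.80944487 -0.51573902  0.1570087 ]
key [(0.61, [324.0, 197.0, 14.0, 47.0]), (0.57, [307.0, 216.0, 27.0, 47.0]), (0.48, [357.0, 193.0, 10.0, 27.0]), (0.48, [336.0, 184.0, 11.0, 47.0])]
stand [(0.79, [353.0, 225.0, 32.0, 33.0])]
fork [(0.78, [249.0, 228.0, 33.0, 22.0])]
rack [(0.71, [355.0, 197.0, 5.0, 41.0]), (0.55, [222.0, 259.0, 123.0, 104.0])]
key_handle [(0.83, [323.0, 198.0, 18.0, 48.0]), (0.67, [308.0, 219.0, 22.0, 47.0]), (0.59, [354.0, 198.0, 
[... 608 characters left out ...]
 [(0.66, [416.0, 206.0, 26.0, 9.0]), (0.65, [369.0, 213.0, 27.0, 15.0]), (0.56, [313.0, 223.0, 14.0, 24.0]), (0.47, [359.0, 258.0, 30.0, 9.0])]
stand [(0.97, [353.0, 256.0, 29.0, 30.0]), (0.41, [227.0, 199.0, 15.0, 48.0])]
fork [(0.76, [227.0, 200.0, 13.0, 47.0])]
rack [(0.75, [216.0, 190.0, 125.0, 65.0])]
key_handle [(0.67, [417.0, 206.0, 28.0, 5.0]), (0.59, [313.0, 221.0, 9.0, 25.0]), (0.56, [368.0, 214.0, 21.0, 10.0]), (0.52, [360.0, 259.0, 23.0, 8.0])]
key_mid [(0.72, [193.0, 208.0, 25.0, 9.0])]
key_left [(0.69, [163.0, 208.0, 29.0, 12.0])]
key_right []
plunger_about [(0.86, [227.0, 200.0, 16.0, 48.0])]
saddle_about [(0.66, [229.0, 198.0, 16.0, 47.0]), (0.25, [257.0, 209.0, 28.0, 13.0])]
```

```bash
python3 - <<'E'
import cv2
a=cv2.imread("pics/top0.png")[150:300,130:450]
cv2.imwrite("pics/topc.png",cv2.resize(a,None,fx=2.5,fy=2.5,interpolation=cv2.INTER_CUBIC))
a=cv2.imread("pics/scene0.png")[140:320,150:400]
cv2.imwrite("pics/scenec.png",cv2.resize(a,None,fx=3.2,fy=3.2,interpolation=cv2.INTER_CUBIC))
E
```

```text
(no output)
```

View pics/topc.png

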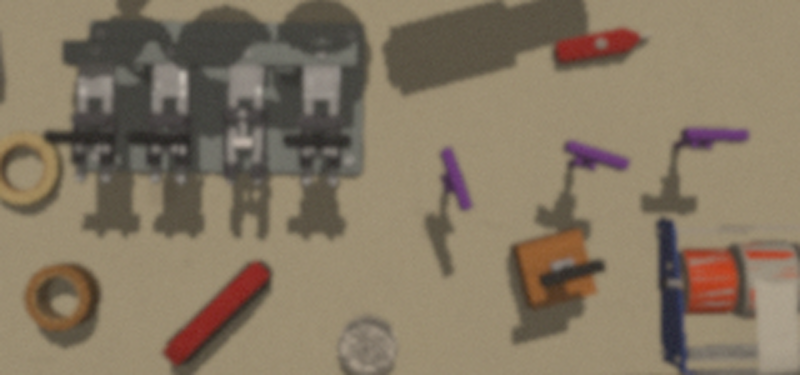

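View pics/scenec.png

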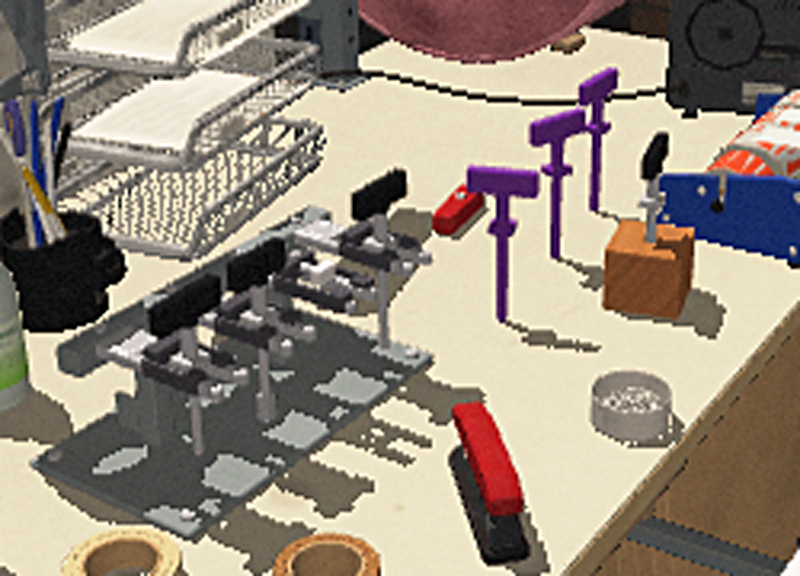

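The black-handled key stands in the wooden block at top (359,258), scene about (355,195). The three purple look-alikes are at top (313,222), (369,213) and (416,206), and I'll leave them alone. The key in the block is the only one that is black and fits the description. The empty fork is the second from the right, at top (228,200). It shows a bright plunger and no key.

```bash
cat > h.py <<'E'
from bench import r
import cv2,numpy as np
from scipy.spatial.transform import Rotation as R
def ray(d,px):
    p=cv2.undistortPoints(np.float64(px).reshape(-1,1,2),d["camera_matrix"],d["dist_coeffs"])[:,0]
    return np.c_[p,np.ones(len(p))]@R.from_quat(d["attitude"]).as_matrix().T
def atz(d,px,z):
    v=ray(d,px);o=np.array(d["xyz"]);return o+v*((z-o[2])/v[:,2])[:,None]
def proj(d,P):
    Rm=R.from_quat(d["attitude"]).as_matrix();t=-Rm.T@np.array(d["xyz"])
    return cv2.projectPoints(np.float64(P).reshape(-1,1,3),cv2.Rodrigues(Rm.T)[0],t,d["camera_matrix"],d["dist_coeffs"])[0][:,0]
def rect(m):
    ys,xs=np.nonzero(m);return cv2.minAreaRect(np.float32(np.c_[xs,ys]))
E
python3 - <<'E'
from h import *
d=r.camera("top")
def corners(t,z,i=0):
    o=r.outline_of(t,"top")
    for q in o:
        b=cv2.boxPoints(rect(q["mask"]));P=atz(d,b,z)
        e=P[1]-P[0],P[2]-P[1];l=max(e,key=np.linalg.norm)
        print(t,round(q["score"],2),np.round(P.mean(0)[:2],4),"yaw",round(np.degrees(np.arctan2(l[1],l[0])),1),[round(np.linalg.norm(x),3) for x in e])
corners("stand",.06);corners("key_handle",.15);corners("rack",.1);corners("fork",.12);corners("key_mid",.17);corners("key_left",.17);corners("key_right",.17)
# rack corners from crop: base plate front corners, rail
c=lambda x,y:[130+x/2.5,150+y/2.5]
print(atz(d,[c(362,174),c(362,22)],.008));print(atz(d,[c(65,41),c(65,65),c(357,40),c(357,64)],.121))
print("handles",atz(d,[c(48,138),c(113,138),c(130,138),c(190,138),c(286,142),c(349,140)],.18))
print("key handle",atz(d,[c(543,279),c(603,266)],.155))
print("block top",atz(d,[c(514,247),c(578,231),c(596,292),c(533,307)],.06))
d=r.camera("scene")
for t,z in [("key_handle",.143),("key",.12)]:
    print(t,[(atz(d,[q["bbox"][:2]],z)[0].round(3)) for q in r.outline_of(t,"scene")])
E
```

```text
stand 0.62 [ 0.4041 -0.2451] yaw -76.9 [np.float64(0.073), np.float64(0.073)]
key_handle 0.7 [ 0.4944 -0.1355] yaw -163.4 [np.float64(0.022), np.float64(0.063)]
key_handle 0.58 [ 0.4072 -0.2463] yaw -76.6 [np.float64(0.06), np.float64(0.019)]
key_handle 0.58 [ 0.5292 -0.3904] yaw -91.5 [np.float64(0.065), np.float64(0.015)]
key_handle 0.57 [ 0.5104 -0.2747] yaw -105.5 [np.float64(0.023), np.float64(0.058)]
rack 0.59 [0.584  0.1038] yaw -92.3 [np.float64(0.171), np.float64(0.311)]
fork 0.57 [0.5595 0.0678] yaw -4.4 [np.float64(0.121), np.float64(0.05)]
key_mid 0.62 [0.5539 0.0617] yaw 179.0 [np.float64(0.043), np.float64(0.11)]
key_mid 0.59 [0.5367 0.1455] yaw -91.5 [np.float64(0.057), np.float64(0.019)]
key_left 0.52 [0.5387 0.2211] yaw -91.5 [np.float64(0.065), np.float64(0.019)]
key_right 0.68 [ 0.5304 -0.0058] yaw -91.5 [np.float64(0.064), np.float64(0.019)]
[[ 0.5095032  -0.04657874  0.008     ]
 [ 0.67925363 -0.05083609  0.008     ]]
[[ 0.64614656  0.24863053  0.121     ]
 [ 0.62166335  0.24862688  0.121     ]
 [ 0.63901513 -0.04632949  0.121     ]
 [ 0.61463781 -0.04573211  0.121     ]]
handles [[ 0.54290835  0.24760592  0.18      ]
 [ 0.54126591  0.18559427  0.18      ]
 [ 0.54083871  0.16944041  0.18      ]
 [ 0.53933753  0.11259516  0.18      ]
 [ 0.53317294  0.02209188  0.18      ]
 [ 0.53350442 -0.03726783  0.18      ]]
key handle [[ 0.39673715 -0.21956809  0.155     ]
 [ 0.40740133 -0.27810678  0.155     ]]
block top [[ 0.42586928 -0.20500305  0.06      ]
 [ 0.44068755 -0.27333372  0.06      ]
 [ 0.3761313  -0.28996954  0.06      ]
 [ 0.36255907 -0.2228633   0.06      ]]
key_handle [array([ 0.444, -0.133,  0.143]), array([ 0.427, -0.021,  0.143]), array([ 0.462, -0.246,  0.143]), array([ 0.371, -0.184,  0.143])]
key [array([ 0.453, -0.06 ,  0.12 ]), array([ 0.468, -0.201,  0.12 ]), array([ 0.39 , -0.231,  0.12 ]), array([ 0.49 , -0.307,  0.12 ])]
```

```bash
cat > go.py <<'E'
import sys
from h import *
def delta(p,yaw_y,):  # target TCP pos, yaw (deg) of tool y; prints tool-axes shift and turn
    s=r.read_state();M=R.from_quat(s["eef_rot"]).as_matrix()
    y=np.degrees(np.arctan2(M[1,1],M[0,1]));dy=(yaw_y-y+180)%360-180
    print("t",round(s["time"],2),"tcp",np.round(s["ee_pos"],4),"yaw",round(y,2),"F",np.round(s["ft_force"],1),"w",round(s["width"],4),"tilt z",np.round(M[:,2],4))
    print("shift tool",np.round(M.T@(np.array(p)-s["ee_pos"]),4),"turn",round(-np.radians(dy),4))
if __name__=="__main__":
    a=list(map(float,sys.argv[1:]));delta(a[:3],a[3])
E
python3 -m pendant '[[0,0,0,-0.123],[0,0,0,-0.123],[0,0,0,-0.123],[0,0,0,-0.123],[0,0,0,-0.123],[0,0,0,-0.123],[0,0,0,-0.123],[0,0,0,-0.123]]' 1
python3 -m pendant '[[0,0,0,-0.123],[0,0,0,-0.123],[0,0,0,-0.123],[0,0,0,-0.123]]'
python3 go.py 0.40 -0.247 0.30 12.5
```

```text
time: 2.32
ee_pos: [0.1893, -0.5956, 0.2336]
eef_rot: [0.797, 0.604, -0.0, 0.0]
ft_force: [0.8, 0.7, 0.0]
width: 0.0871
grip_force: 0.0
time: 2.65
ee_pos: [0.1894, -0.5957, 0.2336]
eef_rot: [0.626, 0.78, -0.0, 0.0]
ft_force: [-0.8, -0.3, -0.7]
width: 0.0867
grip_force: 0.0
t 2.65 tcp [ 0.1894 -0.5957  0.2336] yaw 12.55 F [-0.8 -0.3 -0.7] w 0.0867 tilt z [ 1.e-04 -1.e-04 -1.e+00]
shift tool [ 0.2946  0.2814 -0.0664] turn 0.0009
```

```bash

python3 -m pendant '[[0.027,0.0256,-0.006,0],[0.027,0.0256,-0.006,0],[0.027,0.0256,-0.006,0],[0.027,0.0256,-0.006,0],[0.027,0.0256,-0.006,0],[0.027,0.0256,-0.006,0],[0.027,0.0256,-0.006,0],[0.027,0.0256,-0.006,0]]' >/dev/null
python3 -m pendant '[[0.027,0.0256,-0.006,0],[0.027,0.0256,-0.006,0],[0.0246,0.0254,-0.0064,0],[0,0,0,0],[0,0,0,0]]' >/dev/null
python3 go.py 0.40 -0.247 0.30 12.5
python3 - <<'E'
from h import *
d=r.camera("wrist");cv2.imwrite("pics/w1.png",d["img"][:,:,::-1]);print(d["xyz"],d["attitude"])
for t,z in [("stand",.06),("key_handle",.155),("key",.15)]:
    for q in r.outline_of(t,"wrist"):
        b=cv2.boxPoints(rect(q["mask"]));P=atz(d,b,z);e=P[1]-P[0],P[2]-P[1];l=max(e,key=np.linalg.norm)
        print(t,round(q["score"],2),np.round(q["bbox"]),np.round(P.mean(0)[:2],4),"yaw",round(np.degrees(np.arctan2(l[1],l[0])),1),[round(np.linalg.norm(x),3) for x in e])
E
```

```text
t 3.73 tcp [ 0.4033 -0.2466  0.3006] yaw 12.44 F [-0.3 -1.2 -0. ] w 0.0874 tilt z [ 0.001  -0.0012 -1.    ]
shift tool [ 0.0003 -0.0033  0.0006] turn -0.001
[ 0.38704366 -0.17411729  0.45132315] [0.98436932 0.10733752 0.01527011 0.13878946]
stand 0.91 [281. 180.  64.  64.] [ 0.4015 -0.2476] yaw -76.2 [np.float64(0.069), np.float64(0.077)]
stand 0.75 [481.  32. 157.  61.] [ 0.5768 -0.0506] yaw 13.4 [np.float64(0.16), np.float64(0.063)]
key_handle 0.81 [413. 102.  83.  21.] [ 0.4894 -0.1419] yaw 19.6 [np.float64(0.068), np.float64(0.019)]
key_handle 0.75 [384. 239.  61.  62.] [ 0.5045 -0.2607] yaw -63.8 [np.float64(0.048), np.float64(0.058)]
key_handle 0.71 [280. 197.  27.  74.] [ 0.4024 -0.2479] yaw -77.1 [np.float64(0.019), np.float64(0.065)]
key_handle 0.64 [365. 333.  37.  29.] [ 0.5167 -0.3665] yaw -10.1 [np.float64(0.032), np.float64(0.039)]
key 0.96 [411. 102.  81.  29.] [ 0.4911 -0.1413] yaw 18.8 [np.float64(0.07), np.float64(0.019)]
key 0.91 [280. 198.  22.  71.] [ 0.4027 -0.2491] yaw -77.1 [np.float64(0.019), np.float64(0.066)]
key 0.8 [367. 330.  35.  35.] [ 0.5187 -0.3696] yaw -9.3 [np.float64(0.032), np.float64(0.039)]
key 0.59 [383. 240.  59.  62.] [ 0.5058 -0.2618] yaw -63.6 [np.float64(0.05), np.float64(0.06)]
```

View pics/w1.png

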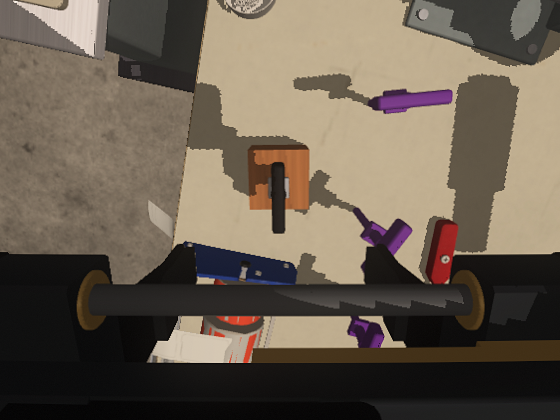

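The wrist picture confirms it. The black handle is at (280,197), standing in the wooden block at (281,180). The purple look-alikes are at (413,102), (384,239) and (365,333). I'll descend with the jaws half open so they clear the purple key at (384,239).

```bash

python3 -m pendant '[[-0.001,-0.0016,0.02,-0.009],[0,0,0.03,0],[0,0,0.03,0],[0,0,0.03,0],[0,0,0.02,0],[0,0,0.02,0],[0,0,0.0156,0],[0,0,0,0]]' 0.45
python3 -m pendant '[[0,0,0,0],[0,0,0,0]]' 
python3 -m pendant '[[0,0,0,0],[0,0,0,0],[0,0,0,0],[0,0,0,0],[0,0,0,0],[0,0,0,0],[0,0,0,0],[0,0,0,0]]' 0 40
python3 go.py 0.402 -0.248 0.135 13
```

```text
time: 4.6
ee_pos: [0.3985, -0.2495, 0.1312]
eef_rot: [0.625, 0.78, -0.0, -0.003]
ft_force: [-0.8, 0.2, 0.1]
width: 0.0432
grip_force: 0.0
time: 4.77
ee_pos: [0.401, -0.2502, 0.1353]
eef_rot: [0.625, 0.781, 0.0, 0.001]
ft_force: [0.2, -0.5, 0.3]
width: 0.04
grip_force: 0.0
time: 5.43
ee_pos: [0.4011, -0.2496, 0.1346]
eef_rot: [0.624, 0.781, 0.0, 0.0]
ft_force: [1.3, 0.2, 0.5]
width: 0.0116
grip_force: 40.0
t 5.43 tcp [ 0.4011 -0.2496  0.1346] yaw 12.73 F [1.3 0.2 0.5] w 0.0116 tilt z [ 6.e-04 -3.e-04 -1.e+00]
shift tool [ 0.0013  0.0013 -0.0004] turn -0.0048
```

```bash

python3 -m pendant '[[0,0,-0.005,0],[0,0,-0.01,0],[0,0,-0.015,0],[0,0,-0.015,0],[0,0,-0.015,0],[0,0,-0.015,0],[0,0,-0.02,0],[0,0,-0.02,0]]'
python3 -m pendant '[[0,0,-0.025,0],[0,0,-0.025,0],[0,0,-0.02,0],[0,0,0,0],[0,0,0,0],[0,0,0,0]]' 
python3 go.py 0.40 0.065 0.32 -1.5
python3 - <<'E'
from h import *
d=r.camera("top")
for t,z in [("fork",.12),("saddle_about",.12),("plunger_about",.13)]:
    for q in r.outline_of(t,"top"):
        b=cv2.boxPoints(rect(q["mask"]));P=atz(d,b,z)
        print(t,round(q["score"],2),np.round(q["bbox"]),P[:,:2].round(3).tolist())
d=r.camera("wrist");cv2.imwrite("pics/w2.png",d["img"][:,:,::-1])
E
```

```text
time: 6.1
ee_pos: [0.4003, -0.2493, 0.2508]
eef_rot: [0.624, 0.781, -0.0, -0.0]
ft_force: [0.2, 0.1, -1.0]
width: 0.0117
grip_force: 40.0
time: 6.6
ee_pos: [0.4003, -0.2493, 0.3187]
eef_rot: [0.624, 0.781, -0.0, -0.001]
ft_force: [-0.5, 0.3, -1.5]
width: 0.0116
grip_force: 40.0
t 6.6 tcp [ 0.4003 -0.2493  0.3187] yaw 12.72 F [-0.5  0.3 -1.5] w 0.0116 tilt z [-1.e-03  4.e-04 -1.e+00]
shift tool [ 0.3067  0.0689 -0.0011] turn 0.2481
fork 0.93 [229. 201.  19.  47.] [[0.62, 0.089], [0.619, 0.044], [0.498, 0.046], [0.499, 0.091]]
saddle_about 0.88 [227. 199.  16.  46.] [[0.615, 0.09], [0.614, 0.047], [0.498, 0.049], [0.499, 0.091]]
plunger_about 0.87 [227. 199.  20.  48.] [[0.504, 0.094], [0.617, 0.085], [0.613, 0.042], [0.501, 0.051]]
```

View pics/w2.png

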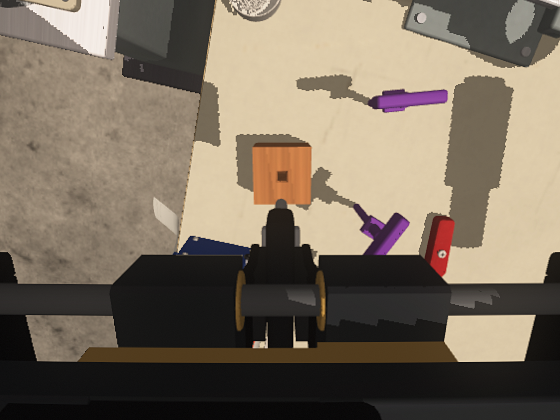

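The key is out of the block: the handle is at (280,230) and the empty hole at (282,176). Next I'll carry it toward the rack.

```bash

python3 - <<'E'
from h import *
d=r.camera("wrist");s=r.read_state();M=R.from_quat(s["eef_rot"]).as_matrix()
P=atz(d,[[282,176]],.06)[0];print("hole",P,"hole-tcp in tool",M.T@(P-s["ee_pos"]))
E
python3 -m pendant '[[0,0,0,0.124],[0,0,0,0.124],[0,0,-0.004,0],[0,0,-0.004,0],[0,0,-0.003,0]]' >/dev/null
python3 go.py 0.45 0.03 0.33 -1.5
```

```text
hole [ 0.40243277 -0.2501676   0.06      ] hole-tcp in tool [-0.00133038  0.00184743  0.25880455]
t 7.32 tcp [ 0.4008 -0.2496  0.3309] yaw -1.25 F [-0.2 -0.2 -2.5] w 0.0116 tilt z [ 3.e-04 -2.e-04 -1.e+00]
shift tool [0.2806 0.043  0.0009] turn 0.0044
```

```bash

python3 -m pendant '[[0.02,0.005,0,0.004],[0.035,0.0054,0,0],[0.039,0.0054,0,0],[0.04,0.0054,0,0],[0.04,0.0054,0,0],[0.04,0.0054,0,0],[0.036,0.006,0,0],[0.03,0.005,0,0]]'  >/dev/null
python3 -m pendant '[[0,0,0,0],[0,0,0,0],[0,0,0,0]]'
python3 - <<'E'
from h import *
d=r.camera("wrist");cv2.imwrite("pics/w3.png",d["img"][:,:,::-1])
for t,z in [("fork",.12),("saddle_about",.12),("plunger_about",.13),("key_mid",.18),("key_right",.18)]:
    for q in r.outline_of(t,"wrist"):
        b=cv2.boxPoints(rect(q["mask"]));P=atz(d,b,z)
        print(t,round(q["score"],2),np.round(q["bbox"]),P[:,:2].round(4).tolist(),P.mean(0).round(4))
E
```

```text
time: 8.23
ee_pos: [0.4521, 0.0285, 0.3305]
eef_rot: [0.717, 0.697, -0.0, 0.0]
ft_force: [-0.0, 0.3, -1.6]
width: 0.0114
grip_force: 40.0
fork 0.65 [384. 142. 117.  43.] [[0.4976, 0.049], [0.4985, 0.094], [0.6188, 0.0881], [0.6221, 0.0426]] [0.5593 0.0684 0.12  ]
saddle_about 0.63 [383. 142. 118.  47.] [[0.4964, 0.049], [0.498, 0.0951], [0.618, 0.0875], [0.6205, 0.0408]] [0.5582 0.0681 0.12  ]
plunger_about 0.76 [382. 143. 120.  46.] [[0.4952, 0.0505], [0.4968, 0.0952], [0.6137, 0.0878], [0.6162, 0.0425]] [0.5555 0.069  0.13  ]
key_mid 0.64 [372.  54.  48.  69.] [[0.5077, 0.1307], [0.5371, 0.1751], [0.5685, 0.1571], [0.5399, 0.1111]] [0.5383 0.1435 0.18  ]
key_right 0.94 [362. 222.  37.  66.] [[0.5046, -0.028], [0.507, 0.0318], [0.5409, 0.0287], [0.5403, -0.0315]] [5.232e-01 3.000e-04 1.800e-01]
```

View pics/w3.png

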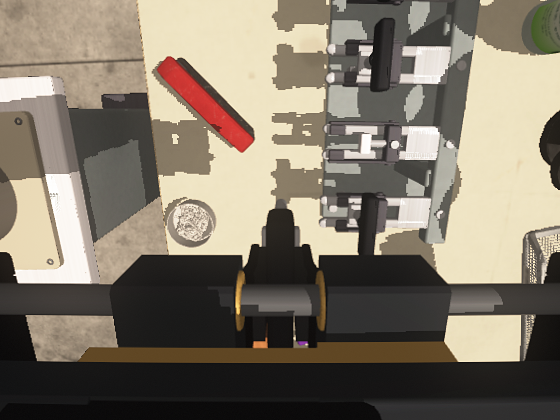

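The fork lies at wrist (325–440, 120–163), with its slot near row 142 and the plunger near (365,143). The hung handles are at (382,54) and (372,222). I'll enlarge the fork to find the slot line.

```bash
python3 - <<'E'
import cv2
a=cv2.imread("pics/w3.png")[110:175,315:450]
cv2.imwrite("pics/w3c.png",cv2.resize(a,None,fx=5.9,fy=5.9,interpolation=cv2.INTER_CUBIC))
E
```

```text
(no output)
```

View pics/w3c.png

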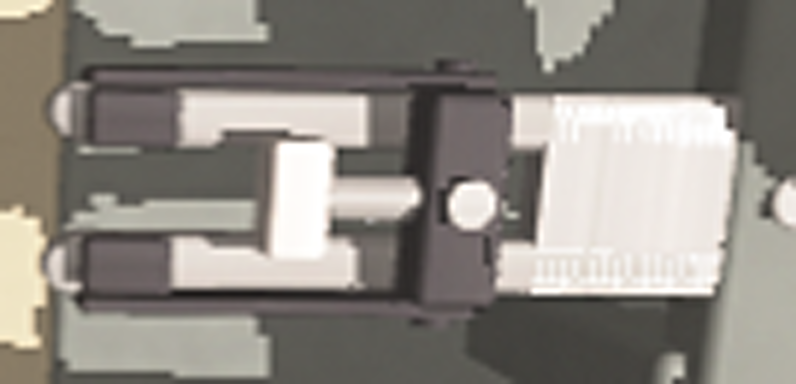

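```bash
python3 - <<'E'
from h import *
d=r.camera("wrist");s=r.read_state();M=R.from_quat(s["eef_rot"]).as_matrix()
c=lambda x,y:[315+(x+.5)/5.9-.5,110+(y+.5)/5.9-.5]
print("tips",atz(d,[c(48,112),c(46,265),c(67,188)],.118).round(4).tolist())
print("mid lip",atz(d,[c(90,191),c(180,191)],.126).round(4).tolist(),"root",atz(d,[c(515,194)],.12).round(4))
print("plunger",atz(d,[c(272,200)],.1355).round(4))
print(s["ee_pos"])
E
python3 go.py 0.43 0.0675 0.33 -1.5
```

```text
tips [[0.4977, 0.0835, 0.118], [0.4974, 0.0569, 0.118], [0.5011, 0.0703, 0.118]]
mid lip [[0.504, 0.0704, 0.126], [0.5196, 0.0699, 0.126]] root [[0.5797 0.0672 0.12  ]]
plunger [[0.5334 0.0688 0.1355]]
[0.45205638 0.02856389 0.3303391 ]
t 8.58 tcp [0.4521 0.0286 0.3303] yaw -1.76 F [ 0.1 -0.5 -0.8] w 0.0117 tilt z [-0.e+00 -1.e-04 -1.e+00]
shift tool [ 0.0382 -0.0232  0.0003] turn -0.0046
```

```bash

python3 -m pendant '[[0.013,-0.0045,0,0],[0.013,-0.0044,0,0],[0.013,-0.0044,0.005,0],[0,0,0.015,0],[0,0,0.025,0],[0,0,0.015,0],[0,0,0.01,0],[0,0,0,0]]'  >/dev/null
python3 -m pendant '[[0,0,0,0],[0,0,0,0],[0,0,0,0]]'
python3 - <<'E'
from h import *
d=r.camera("wrist");cv2.imwrite("pics/w4.png",d["img"][:,:,::-1])
cv2.imwrite("pics/w4c.png",cv2.resize(d["img"][120:260,230:430,::-1],None,fx=4,fy=4,interpolation=cv2.INTER_CUBIC))
E
```

```text
time: 9.5
ee_pos: [0.4405, 0.0687, 0.2613]
eef_rot: [0.718, 0.696, 0.001, 0.001]
ft_force: [-0.8, -0.4, -1.6]
width: 0.0114
grip_force: 40.0
```

View pics/w4c.png

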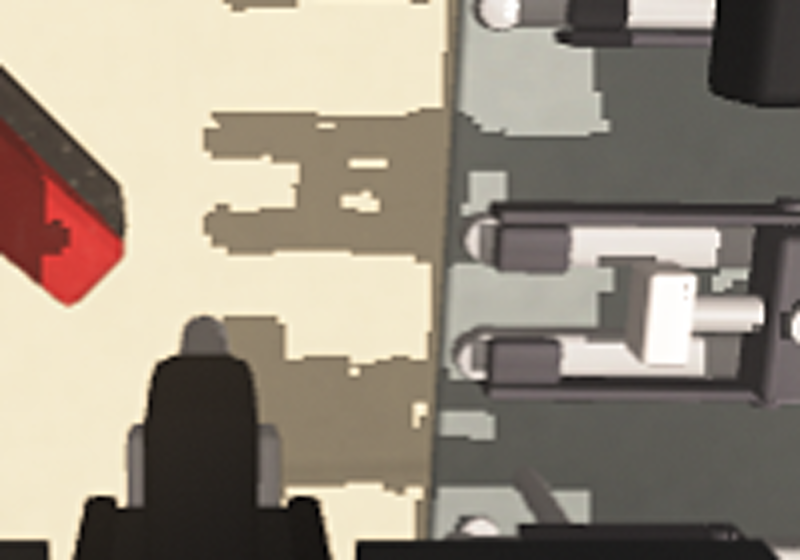

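```bash
python3 - <<'E'
from h import *
d=r.camera("wrist");s=r.read_state();M=R.from_quat(s["eef_rot"]).as_matrix();T=np.array(s["ee_pos"]);print(T)
c=lambda x,y:[230+(x+.5)/4-.5,120+(y+.5)/4-.5]
z=T[2]
f=lambda p,z:(M.T@(atz(d,[c(*p)],z)[0]-T))[:2].round(4)
print("tip rim (x: k+5)",f((205,317),z-.13)); print("handle end (k+32)",f((203,355),z-.004))
print("collar (k+11)",f((130,425),z-.04),f((277,425),z-.04))
for n,p,zz in [("slot mid tip",(468,300),.118),("lip edges mid",(535,309.5),.126),("prong mid",(640,300),.12),("prong inner up",(590,266),.12),("prong inner lo(lip top)",(525,337),.126),("lip up inner",(535,271),.126),("prong outer tips",(466,239),.116),("",(456,357),.116)]:
    w=atz(d,[c(*p)],zz)[0];print(n,f(p,zz),w.round(4))
E
```

```text
[0.44034304 0.06858761 0.26104406]
tip rim (x: k+5) [0.0028 0.0008]
handle end (k+32) [0.0302 0.0004]
collar (k+11) [ 0.0093 -0.0103] [0.0093 0.0112]
slot mid tip [0.0033 0.0586] [0.4992 0.0701 0.118 ]
lip edges mid [0.0032 0.0715] [0.5121 0.0696 0.126 ]
prong mid [0.0038 0.0959] [0.5365 0.0695 0.12  ]
prong inner up [0.0114 0.0844] [0.5252 0.0774 0.12  ]
prong inner lo(lip top) [-0.0029  0.0698] [0.5102 0.0635 0.126 ]
lip up inner [0.0116 0.071 ] [0.5118 0.078  0.126 ]
prong outer tips [0.0165 0.0579] [0.4989 0.0834 0.116 ]
 [-0.0103  0.057 ] [0.4972 0.0566 0.116 ]
```

The key's shank tip is at crop (205,317) and the slot mid-line near row 303. The key therefore needs about +5.6 mm along tool x. I'll lower it in front of the tips.

```bash

python3 -m pendant '[[0.0028,0,0,0],[0.0028,0,0.007,0],[0,0,0.02,0],[0,0,0.02,0],[0,0,0.02,0],[0,0,0.015,0],[0,0,0.0075,0],[0,0,0.003,0]]'  >/dev/null
python3 -m pendant '[[0,0,0,0],[0,0,0,0],[0,0,0,0]]'
python3 -m pendant '[[0,0.005,0,0],[0,0.01,0,0],[0,0.01,0,0],[0,0.01,0,0],[0,0.01,0,0],[0,0.005,0,0],[0,0,0,0],[0,0,0,0]]'
python3 - <<'E'
from h import *
d=r.camera("wrist");
cv2.imwrite("pics/w5c.png",cv2.resize(d["img"][120:270,220:420,::-1],None,fx=4,fy=4,interpolation=cv2.INTER_CUBIC))
d=r.camera("scene");cv2.imwrite("pics/s5.png",d["img"][:,:,::-1])
E
```

```text
time: 10.52
ee_pos: [0.4407, 0.0742, 0.1687]
eef_rot: [0.718, 0.696, 0.0, 0.001]
ft_force: [0.3, -0.5, -1.9]
width: 0.0113
grip_force: 40.0
time: 11.18
ee_pos: [0.4901, 0.0727, 0.1679]
eef_rot: [0.718, 0.696, 0.0, -0.0]
ft_force: [-0.0, 0.1, -1.5]
width: 0.0117
grip_force: 40.0
```

View pics/w5c.png

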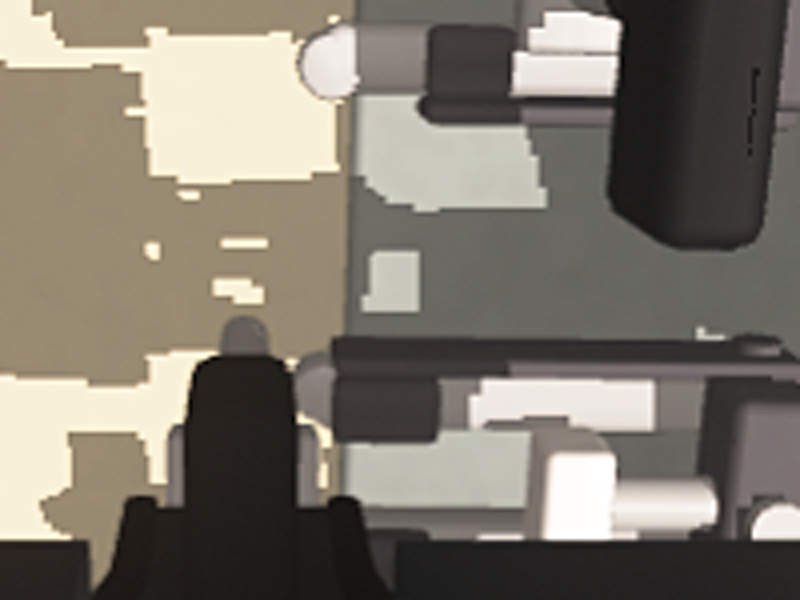

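```bash
python3 - <<'E'
from h import *
d=r.camera("wrist");s=r.read_state();M=R.from_quat(s["eef_rot"]).as_matrix();T=np.array(s["ee_pos"]);print(T)
c=lambda x,y:[220+(x+.5)/4-.5,120+(y+.5)/4-.5]
f=lambda p,z:(M.T@(atz(d,[c(*p)],z)[0]-T))[:2].round(4)
z=T[2]
print("tip rim (k+5)",f((244,317),z-.13),"collar",f((170,425),z-.04),f((316,425),z-.04))
print("lip inner (s+7.5)",f((385,440),.126),"outer",f((385,376),.126),"prong inner",f((560,428),.12),"lip front/back",f((334,400),.126),f((439,400),.126),"plunger front",f((545,500),.1355),"plunger +y end",f((580,450),.1355))
d=r.camera("scene")
E
```

```text
[0.48974542 0.07257397 0.16791079]
tip rim (k+5) [0.0028 0.0005] collar [ 0.0094 -0.0104] [0.0094 0.011 ]
lip inner (s+7.5) [0.0064 0.0213] outer [0.0163 0.021 ] prong inner [0.0062 0.0486] lip front/back [0.0126 0.0137] [0.0126 0.0291] plunger front [0.0007 0.0434] plunger +y end [0.0083 0.0479]
```

```bash

python3 -m pendant '[[0.0006,0,-0.0008,0],[0,0.006,0,0],[0,0.006,0,0],[0,0.006,0,0],[0,0.005,0,0],[0,0.003,0,0],[0,0,0,0],[0,0,0,0]]'
for i in 1 2 3; do :; done
python3 -m pendant '[[0,0.0015,0,0],[0,0,0,0],[0,0,0,0]]'
python3 -m pendant '[[0,0.0015,0,0],[0,0,0,0],[0,0,0,0]]'
```

```text
time: 12.05
ee_pos: [0.5161, 0.0726, 0.1685]
eef_rot: [0.718, 0.697, -0.0, -0.0]
ft_force: [0.2, -0.2, -2.3]
width: 0.0117
grip_force: 40.0
time: 12.3
ee_pos: [0.5176, 0.0723, 0.1687]
eef_rot: [0.718, 0.696, -0.0, 0.0]
ft_force: [-0.4, 0.7, -1.3]
width: 0.0114
grip_force: 40.0
time: 12.55
ee_pos: [0.5192, 0.0723, 0.1686]
eef_rot: [0.718, 0.696, 0.0, 0.0]
ft_force: [0.4, -0.6, -0.8]
width: 0.0111
grip_force: 40.0
```

```bash

python3 -m pendant '[[0,0.0015,0,0],[0,0,0,0],[0,0,0,0]]'
python3 -m pendant '[[0,0.0015,0,0],[0,0,0,0],[0,0,0,0]]'
python3 -m pendant '[[0,0.0015,0,0],[0,0,0,0],[0,0,0,0]]'
```

```text
time: 12.8
ee_pos: [0.5207, 0.0722, 0.1687]
eef_rot: [0.718, 0.696, 0.0, 0.0]
ft_force: [-0.7, 0.8, -1.5]
width: 0.012
grip_force: 40.0
time: 13.05
ee_pos: [0.5221, 0.0722, 0.1686]
eef_rot: [0.718, 0.696, 0.0, -0.0]
ft_force: [0.2, 1.2, -1.1]
width: 0.0118
grip_force: 40.0
time: 13.3
ee_pos: [0.5233, 0.0723, 0.1685]
eef_rot: [0.718, 0.696, -0.0, -0.0]
ft_force: [-2.6, 0.2, -1.0]
width: 0.0115
grip_force: 40.0
```

```bash

python3 -m pendant '[[0,0.0015,0,0],[0,0,0,0],[0,0,0,0]]'
python3 -m pendant '[[0,0.0015,0,0],[0,0,0,0],[0,0,0,0]]'
python3 -m pendant '[[0,0.0015,0,0],[0,0,0,0],[0,0,0,0]]'
```

```text
time: 13.55
ee_pos: [0.525, 0.0721, 0.1685]
eef_rot: [0.718, 0.696, -0.0, -0.0]
ft_force: [-3.4, 0.5, -0.1]
width: 0.0115
grip_force: 40.0
time: 13.8
ee_pos: [0.5265, 0.0721, 0.1686]
eef_rot: [0.718, 0.696, -0.0, -0.0]
ft_force: [-3.6, 1.5, 0.6]
width: 0.0115
grip_force: 40.0
time: 14.05
ee_pos: [0.528, 0.072, 0.1685]
eef_rot: [0.718, 0.696, -0.0, -0.0]
ft_force: [-4.1, 0.0, -0.3]
width: 0.0115
grip_force: 40.0
```

```bash

python3 -m pendant '[[0,0.0015,0,0],[0,0,0,0],[0,0.0015,0,0],[0,0,0,0],[0,0.0016,0,0],[0,0,0,0],[0,0,0,0]]'
python3 -m pendant '[[0,0,0.0015,0],[0,0,0,0],[0,0,0.001,0],[0,0,0,0],[0,0,0,0]]'
python3 -m pendant '[[0,0,0.001,0],[0,0,0,0],[0,0,0,0]]'
python3 -m pendant '[[0,0,0.001,0],[0,0,0,0],[0,0,0,0]]'
```

```text
time: 14.63
ee_pos: [0.5325, 0.0719, 0.1685]
eef_rot: [0.718, 0.696, -0.0, -0.0]
ft_force: [-5.8, 0.4, 0.6]
width: 0.0116
grip_force: 40.0
time: 15.05
ee_pos: [0.5324, 0.0719, 0.166]
eef_rot: [0.718, 0.696, -0.0, -0.0]
ft_force: [-4.3, 0.3, 0.0]
width: 0.0115
grip_force: 40.0
time: 15.3
ee_pos: [0.5324, 0.072, 0.1651]
eef_rot: [0.718, 0.696, -0.0, -0.0]
ft_force: [-4.9, -0.6, -0.0]
width: 0.0119
grip_force: 40.0
time: 15.55
ee_pos: [0.5324, 0.072, 0.1641]
eef_rot: [0.718, 0.696, -0.0, -0.0]
ft_force: [-5.1, -0.3, -0.1]
width: 0.0117
grip_force: 40.0
```

```bash

python3 -m pendant '[[0,0,0.001,0],[0,0,0,0],[0,0,0.001,0],[0,0,0,0],[0,0,0,0]]'
python3 -m pendant '[[0,0,0.001,0],[0,0,0,0],[0,0,0,0]]'
python3 -m pendant '[[0,0,0.0007,0],[0,0,0,0],[0,0,0,0]]'
```

```text
time: 15.97
ee_pos: [0.5325, 0.072, 0.1621]
eef_rot: [0.718, 0.696, -0.0, -0.0]
ft_force: [-5.7, 1.2, 0.5]
width: 0.0116
grip_force: 40.0
time: 16.22
ee_pos: [0.5324, 0.072, 0.1611]
eef_rot: [0.718, 0.696, -0.0, -0.0]
ft_force: [-4.3, 0.3, 0.9]
width: 0.0118
grip_force: 40.0
time: 16.47
ee_pos: [0.5325, 0.072, 0.1604]
eef_rot: [0.718, 0.696, -0.0, -0.0]
ft_force: [-4.3, 1.0, -0.4]
width: 0.0116
grip_force: 40.0
```

```bash

python3 -m pendant '[[0,0,0.0005,0],[0,0,0,0],[0,0,0,0]]' | sed -n '2p;4p'
python3 -m pendant '[[0,0,0.0004,0],[0,0,0,0],[0,0,0,0]]'| sed -n '2p;4p'
python3 -m pendant '[[0,0,0.0004,0],[0,0,0,0],[0,0,0,0]]'| sed -n '2p;4p'
```

```text
ee_pos: [0.5325, 0.072, 0.1599]
ft_force: [-5.4, 0.4, 0.1]
ee_pos: [0.5326, 0.072, 0.1597]
ft_force: [-6.3, -0.1, 2.0]
ee_pos: [0.5326, 0.072, 0.1596]
ft_force: [-6.7, 0.0, 5.7]
```

```bash

python3 -m pendant '[[0,-0.0006,-0.0003,0],[0,-0.0006,0,0],[0,0,0,0],[0,0,0,0]]'
python3 -m pendant '[[0,0,0,0],[0,0,0,0],[0,0,0,0],[0,0,0,0],[0,0,0,0],[0,0,0,0]]' 0.45
python3 - <<'E'
from h import *
d=r.camera("scene")
cv2.imwrite("pics/s6.png",cv2.resize(d["img"][150:320,160:360,::-1],None,fx=3.5,fy=3.5,interpolation=cv2.INTER_CUBIC))
E
```

```text
time: 17.55
ee_pos: [0.5316, 0.072, 0.1597]
eef_rot: [0.718, 0.696, 0.0, 0.0]
ft_force: [-4.1, 0.5, 2.0]
width: 0.0122
grip_force: 40.0
time: 18.05
ee_pos: [0.5317, 0.0719, 0.1595]
eef_rot: [0.718, 0.696, 0.0, 0.0]
ft_force: [0.5, -0.7, 0.0]
width: 0.0376
grip_force: 0.0
```

View pics/s6.png

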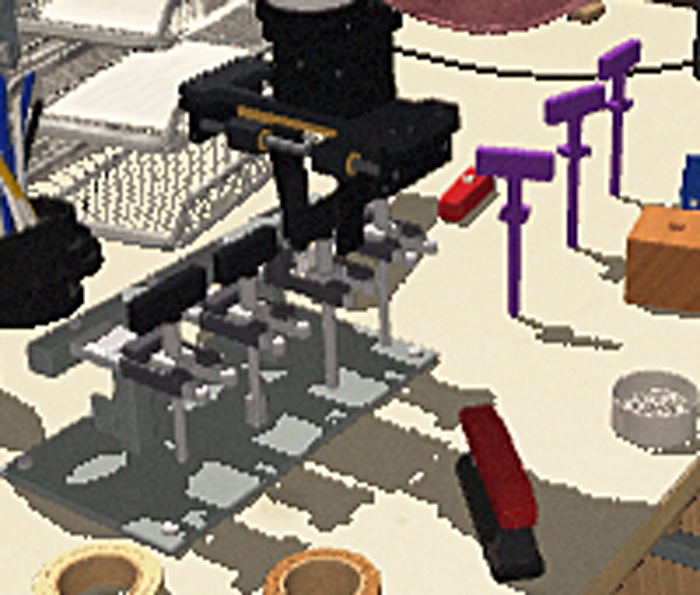

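The key hangs upright between the open fingers, with its shank at (332,340). I'll withdraw straight up and check.

```bash

python3 -m pendant '[[0,0,-0.005,0],[0,0,-0.015,0],[0,0,-0.025,0],[0,0,-0.03,0],[0,0,-0.03,0],[0,0,-0.03,0],[0,0,-0.03,0],[0,0,0,0]]'
python3 -m pendant '[[-0.03,-0.03,0,0],[-0.03,-0.03,0,0],[-0.03,-0.03,0,0],[-0.03,-0.03,0,0],[-0.03,-0.03,0,0],[-0.03,-0.02,0,0],[0,0,0,0],[0,0,0,0]]'
python3 - <<'E'
from h import *
d=r.camera("scene")
a=cv2.resize(d["img"][190:310,190:310,::-1],None,fx=3.3,fy=4,interpolation=cv2.INTER_CUBIC)
d=r.camera("top")
b=cv2.resize(d["img"][160:250,150:250,::-1],(396,480),interpolation=cv2.INTER_CUBIC)
cv2.imwrite("pics/f.png",np.hstack([a,b]))
E
```

```text
time: 18.77
ee_pos: [0.5332, 0.0729, 0.3304]
eef_rot: [0.718, 0.697, 0.003, 0.002]
ft_force: [-0.3, 0.9, 0.3]
width: 0.0389
grip_force: 0.0
time: 19.43
ee_pos: [0.3582, -0.1014, 0.3248]
eef_rot: [0.719, 0.695, -0.0, 0.001]
ft_force: [0.3, 0.7, -0.1]
width: 0.039
grip_force: 0.0
```

View pics/f.png

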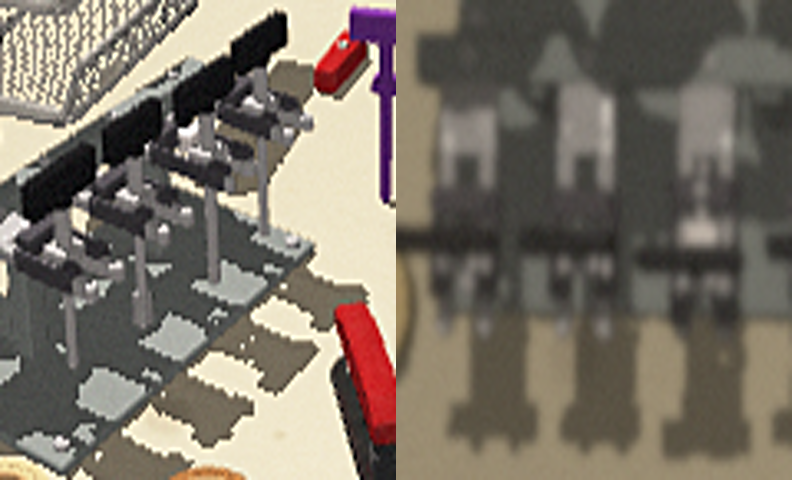

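All four keys hang upright and in line. The new key's handle is at (690,258) in the right panel, just in front of its plunger, and it is level with the others. I'm handing the job in.

```bash
python3 -c "
from bench import r
print(r.close_job())"
```

```text
the job is handed in; nothing more can be done
None
```

I took the key out of the block, hung it upright behind the lip of the empty fork with its handle in line with the other keys, released it and handed the job in at about 19.5 s; the final pictures look right, but the hand-in returned no verdict.

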